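# Clamp an offcut in the click-knob vise

### The job

Set the wooden offcut in the little blue vise, its length running from jaw to jaw and lying flat on the vise bed, then turn the red knob clockwise until its clutch slips with a click, and stop at that first click, before a second. The vise only stands on the bench, so do not drag it about, and leave the other things on the bench where they are.

Things in the scene. Friction and masses are not known exactly. Their poses are not given: they have to be found in the camera images.
- block_center (a point): Wooden offcut, a plain brown block 45 x 75 x 32 mm (its own x, y, z), 60 g or so, lying flat on the left half of the bench. The point is its centre, half-way up (16 mm above its underside). Its long side is its y axis; it can be gripped from above across its 45 mm width.
- vise: Small blue bench vise, 220 x 84 mm, 2.5 kg, standing loose on rubber feet. The origin is on the bench under it; x runs level from the knob towards the fixed jaw, y across, z up. Its flat bed is 12 mm above the bench; the knob's axis is at x = -90 mm, the fixed jaw's face at x = +60 mm. The housing under the knob is 68 x 74 mm, its top 44 mm above the bench.
- nest (a point): Point on the bed between the jaws, 12 mm above the bench, over which the centre of the offcut is to be set; axes as the vise's. The fixed jaw's face is 41 mm away in +x, the moving jaw's face at first 40.4 to 42.5 mm in -x, so the 75 mm offcut drops in with about 3 mm to spare at either end.
- knob_grip (a point): Red grip bar on the black knob: 42 mm long (x of this point), 14 mm thick (y), 35 mm high, turned at some angle to the vise; the axis is vertical. The point is on the axis, 77 mm above the bench; the bar's top is 14 mm above it, its foot, on a round black disc 56 mm wide, 21 mm below it. A white line marks its +x end. Clockwise, seen from above, closes the jaw.
- knob (a joint): Angle the knob has slipped over its clutch, rad: near 0 at first, 0.35 to 0.65 after one click; the second click takes it past 0.85. Turning that moves the jaw does not count. Once the offcut is tight, the torque builds up over some 0.2 rad to 0.3-0.8 N m and drops to about 0 as the knob clicks. Then some 0.3 rad more or over brings the second click. Let go, the jaw stays tight.
- moving_jaw: Blue jaw with a steel face, 60 mm wide, 22 mm high; origin at the foot of the middle of its face, axes as the vise's. The knob drives it in the vise's +x, 7 mm per rad, against a light drag (about 0.1 N m), after some free play (0 to 1.2 rad, different each time and not to be seen).
- fixed_jaw: Blue jaw with a steel face, 60 mm wide, 22 mm high, at the vise's far end from the knob; origin at the foot of the middle of its face, axes as the vise's.
- tape_measure: Yellow and black tape measure, 72 x 85 x 35 mm; origin under its centre. Leave it alone.
- try_square: Try square with wooden stock, lying flat, 102 x 166 x 17 mm; origin under its centre. Leave it alone.
- bit_tin: Red and silver tin, 75 mm wide, 58 mm high; origin under its centre. Leave it alone.
- glue_bottle: White bottle with a pointed nozzle, 60 mm wide, 203 mm high; origin under its centre. Leave it alone.
- masking_tape: Roll of yellow tape lying flat, 116 mm wide, 24 mm high; origin under its centre. Leave it alone.
Mind the look-alikes: they are no part of the job. Leave any white look-alike of the part that bears block_center alone.

How it is judged:
On the way, in this order (a step that is already met when the one before it is completed fails the run):
1. the offcut lies flat on the vise bed between the jaws, its length along the vise, let go, the knob not yet slipped (z of block_center in the frame of nest between 0.013 and 0.019 m and horizontal distance between block_center and nest below 0.016 m and angle between the y axis of block_center and the x axis of nest, either way round below 0.12 rad and contact force between the fingers and wood_block below 0.1 N and value of joint knob below 0.2 rad), for 0.2 s.
2. the knob has clicked once with the offcut held tight by both jaws (value of joint knob above 0.3 rad and contact force between each of moving_jaw, fixed_jaw and wood_block above 5 N), for 0.2 s.
At the end, for the whole second after the job is handed in: The offcut lies flat on the vise bed (its centre 13 to 19 mm above the bed, within 16 mm of the nest point seen from above, its length within 0.12 rad of the vise's), pressed by each jaw with more than 5 N, at rest; the knob has slipped by one click (between 0.3 and 0.8 rad) (all of step 2 and z of block_center in the frame of nest between 0.013 and 0.019 m and horizontal distance between block_center and nest below 0.016 m and angle between the y axis of block_center and the x axis of nest, either way round below 0.12 rad and value of joint knob below 0.8 rad and linear speed of wood_block below 0.01 m/s); the robot touches nothing.
It fails at once if the knob is turned on to a second click (slip over 0.8 rad) (value of joint knob above 0.8 rad).
It fails at once if the vise is dragged or pushed more than 20 mm (distance of nest from where it was at the start of the episode above 0.02 m).
It fails at once if a bystander is moved more than 30 mm (distance of any of tape_measure, try_square, bit_tin, glue_bottle, masking_tape from where it was at the start of the episode above 0.03 m).
It also fails if it takes over 72 s, if anything falls off the work surface, if the arm or the gripper's body presses on something with over 40 N, if the wrist force passes 120 N, or if a joint passes its speed limit or range.

### The arm

A 7-joint arm with a two-finger parallel gripper is mounted at the origin on the work surface; the furniture and walls round the work are solid. World frame = base frame: x ahead of the robot, y to its left, z up, the work surface at z = 0. Lengths are in m, angles in rad, forces in N, time in s.
With the tool pointing down it reaches from about 0.4 to 0.85 m from the base axis. Payload 4.5 kg.
Tool frame: the origin (TCP) lies midway between the tips of the shut fingers; the grasp point (between the pads) lies 19 mm behind it; z points along the fingers, y is the line along which they close (so a half turn about z gives the same grasp; the last joint's range is limited). The gripper opens to 88 mm and grips with 3 to 60 N. Pads are 18 mm wide; open, the fingers measure 123 mm over their backs; the gripper's body (75 mm by 187 mm) begins 45 mm behind the grasp point.
Start: joints at [1.175, 0.689, -0.195, 1.565, 0.157, 0.902, -0.215], TCP at [0.26, -0.568, 0.239] pointing down, gripper open.
Joint ranges: [-3.01, 3.01], [-0.46, 2.08], [-1.47, 1.51], [0.13, 2.56], [-1, 4.14], [0.04, 2.09], [-2.66, 2.66]. Speed limits (rad/s): [2.57, 2.57, 3.14, 3.14, 3.14, 3.14, 3.14].

### API

Orientations are given as a unit quaternion [x, y, z, w].
In Python, from plant import r gives the robot as it stands.
- The arm moves only by the tool carry_out, never from a script. Its argument "plan" is a list of rows, each an object with "rot": the turn, a rotation vector about the tool's x, y, z in rad, a list of three; "xyz": the shift along the tool's x, y, z in m, a list of three; "grip": the closure in counts, from 0 (fully open) to 255 (shut). In form: [{"rot": [wx, wy, wz], "xyz": [dx, dy, dz], "grip": grip}, ...]. A call has 1 to 8 rows; each row is the pose to reach, as a shift and turn from the pose commanded when the call began, along the tool's axes at that moment; what a row does not reach only later rows make up. A row lasts 1/12 s, in which the tool goes at most 41.7 mm and 7.16 degrees, less where a joint would pass 70% of its speed; a pose out of reach is approached as far as the arm can. A call with a gripper value outside its range is refused whole. The fingers move at their own pace and stop on an object; "squeeze" is the grip in N (left out, the last holds). Time passes only in rows, so rows that repeat a pose let the fingers close. It gives the time, the measured TCP pose, the force, the opening and the grip force at its end, in the units of the state.
- r.get_state(): the state, without advancing time (a new reading comes with each control period).
- r.snapshot(name): name is "side" or "top"; returns the picture (400x640x3 uint8, red, green, blue); there is no depth.
- r.camera_params(name): a dict with "fx", "fy", "cx", "cy" (pixels), "distortion" ([k1, k2, p1, p2, k3] as OpenCV has them; the pictures are not rectified), "position" and "attitude" of the camera in the world. Camera axes: x right, y down, z forward; pixel columns grow to the right and rows downward; lengths in m; the calibration is good to about 2 mm. A picture is of the moment at which its call begins. camera_params takes no time and is no camera call.
- r.finish_job(): hands the job in; it is judged then, once.
The state is a dict: "clock": time; "q": joint angles; "qd": joint speeds; "joint_torque": joint torques, N m; "tool_pos": TCP position; "eef_rot": TCP orientation; "contact_force": force on the tool from outside, world axes, zero at the start; "moment": the same for the moment, N m; "opening": opening from 0.0 (shut) to 1.0 (fully open); "finger_force": force on a finger pad.
Only numpy, scipy, OpenCV 4.12 (cv2) and the standard library are available. Lean on these libraries where they do the work, as an engineer would, in place of code of your own. Each camera call takes 0.05 s, during which the arm holds its last target. There are 200 camera calls.

## Working session

There is one attempt and no reset: what is moved stays moved. The work goes in short steps, Python scripts to look and compute and a tool call to move; the robot and the scene stay as the last step left them, time stands still between calls to the robot, and variables do not carry over. Pictures are saved under pics/ and viewed, at most 10 in all, crops included, and the job is handed in when it is done.

Besides the shell and the picture viewer there is one more tool, called after "Call:" as name(argument=value, ...), one argument or row to a line, values as JSON. carry_out: Moves the arm, as the interface text tells. Its arguments: {"type":"object","properties":{"plan":{"type":"array"},"squeeze":{"type":"number"}},"required":["plan"]}

```bash
mkdir -p pics; ls; python3 - <<'E'
from plant import r
import cv2
for n in("top","side"):
    cv2.imwrite(f"pics/{n}0.png",r.snapshot(n)[:,:,::-1]); print(n,r.camera_params(n))
s=r.get_state()
print({k:s[k] for k in("clock","tool_pos","eef_rot","opening","contact_force")})
E
```

```text
pics
top {'fx': 378.3049116307817, 'fy': 378.3049116307817, 'cx': 319.03800336127046, 'cy': 208.42125878353517, 'distortion': array([0.00477202, 0.        , 0.        , 0.        , 0.        ]), 'position': array([0.29555486, 0.031961  , 1.08031977]), 'attitude': array([-0.7005976 ,  0.70671896, -0.06243032,  0.0762481 ])}
side {'fx': 370.1635121031331, 'fy': 370.1635121031331, 'cx': 322.41388706757505, 'cy': 203.64193017268667, 'distortion': array([-0.0315235,  0.       ,  0.       ,  0.       ,  0.       ]), 'position': array([1.12597046, 0.17634037, 1.11450933]), 'attitude': array([ 0.62206652,  0.73255758, -0.21527593, -0.17334622])}
{'clock': 0.1, 'tool_pos': array([ 0.2601411 , -0.56766519,  0.23799179]), 'eef_rot': array([ 9.76990278e-01,  2.13282217e-01, -2.42317206e-04, -7.95661019e-04]), 'opening': 0.9998084019930367, 'contact_force': array([ 0.3188823 , -0.47322932, -0.02055788])}
```

View pics/top0.png

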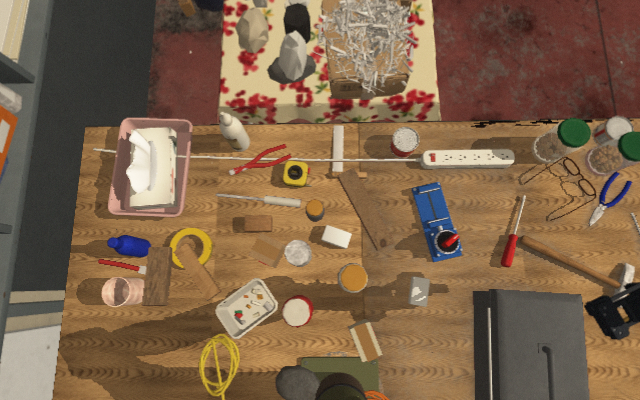

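View pics/side0.png

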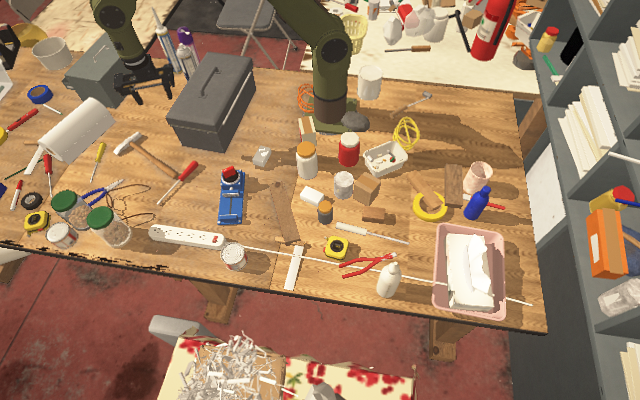

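```bash
cat > h.py <<'E'
from plant import r
import numpy as np, cv2
from scipy.spatial.transform import Rotation as R
def cam(n):
    c=r.camera_params(n);K=np.array([[c['fx'],0,c['cx']],[0,c['fy'],c['cy']],[0,0,1]])
    return K,np.array(c['distortion']),np.array(c['position']),R.from_quat(c['attitude']).as_matrix()
def px2w(n,uv,z):
    K,d,p,A=cam(n)
    u=cv2.undistortPoints(np.array(uv,float).reshape(-1,1,2),K,d)[:,0]
    v=np.c_[u,np.ones(len(u))]@A.T
    return p+v*((np.asarray(z)-p[2])/v[:,2])[:,None]
def w2px(n,P):
    K,d,p,A=cam(n)
    return cv2.projectPoints(np.array(P,float).reshape(-1,3),cv2.Rodrigues(A.T)[0],-A.T@p,K,d)[0][:,0]
E
python3 - <<'E'
from h import *
t=cv2.imread("pics/top0.png");s=cv2.imread("pics/side0.png")
a=cv2.resize(t[195:285,210:360],None,fx=5.2,fy=5.2,interpolation=2)[:, :]
f=lambda im,x,y,w,h,k:cv2.resize(im[y:y+h,x:x+w],None,fx=k,fy=k,interpolation=2)
# TL top blocks, TR side blocks, BL top vise, BR side vise
A=np.hstack([f(t,230,205,130,97,3),f(s,300,160,130,97,3)])
B=np.hstack([f(t,395,175,78,60+37,4)[:300],f(s,200,155,60,75,4),f(t,410,225,58,50,4)[:, :232]*0+0 if 0 else np.zeros((300,0,3),np.uint8)]) if 0 else None
cv2.imwrite("pics/blocks.png",A)
b1=f(t,402,172,70,98,6);b2=f(s,205,155,60,98,6)
cv2.imwrite("pics/vise.png",np.hstack([b1,b2]))
print(A.shape,b1.shape)
print(px2w("top",[[258,223],[266,252],[336,237],[445,242],[432,195]],[.03,.03,.03,.09,.02]).round(3))
print(px2w("side",[[374,214],[366,190],[312,197]],[.03]*3).round(3))
E
```

```text
(291, 780, 3) (588, 420, 3)
[[ 0.465  0.224  0.03 ]
 [ 0.383  0.2    0.03 ]
 [ 0.423  0.005  0.03 ]
 [ 0.4   -0.277  0.09 ]
 [ 0.542 -0.271  0.02 ]]
[[0.471 0.228 0.03 ]
 [0.378 0.191 0.03 ]
 [0.437 0.008 0.03 ]]
```

View pics/blocks.png

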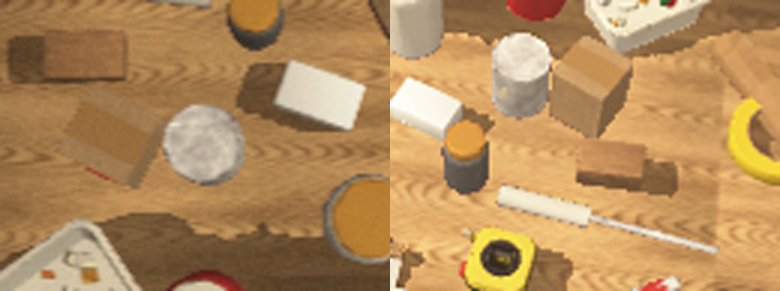

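View pics/vise.png

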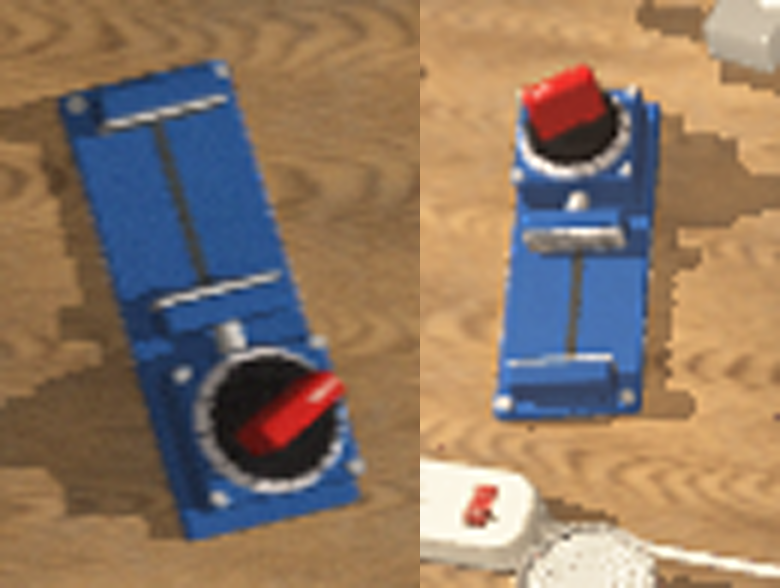

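The things that could be taken for the offcut (top-view pixels):
- Small brown block at (258,223). This is plain brown and 75x45 mm in size, so I choose it.
- Taller, larger carton cube at (266,252).
- White look-alike at (336,237).
- Boards at (157,275), (195,270) and (365,340).

The close crop confirms the choice. The vise is at (437,222), with the knob nearest the robot at (447,242) and the white mark at the upper right end of the bar.

```bash
cat >> h.py <<'E'
def T(x,y,a,P):
    P=np.array(P,float);c,s=np.cos(a),np.sin(a)
    return np.c_[x+c*P[:,0]-s*P[:,1],y+s*P[:,0]+c*P[:,1],P[:,2]]
def un(p,x0,y0,k): return (np.array(p,float)+.5)/k-.5+[x0,y0]
E
python3 - <<'E'
from h import *
from scipy.optimize import least_squares as LS
# block: hull sides of silhouettes vs. observed quads, via min-distance of projected hull to quads (rasterised IoU)
qt=un([(46,30),(127,30),(126,80),(43,79)],230,205,3)
qs=un([(193,138),(258,147),(251,189),(187,178)],300,160,3)
box=[(i*.0225,j*.0375,k) for i in(-1,1) for j in(-1,1) for k in(0,.032)]
def iou(p):
    c=0
    for n,q in(("top",qt),("side",qs)):
        h=cv2.convexHull(w2px(n,T(*p,box)).astype(np.float32)); q=q.astype(np.float32)
        a,_=cv2.intersectConvexConvex(h,cv2.convexHull(q)); c+=1-a/(cv2.contourArea(h)+cv2.contourArea(q)-a)
    return c
from scipy.optimize import minimize
b=minimize(iou,[.468,.226,0],method="Nelder-Mead",options=dict(initial_simplex=[[.468,.226,0],[.475,.226,0],[.468,.232,0],[.468,.226,.1]]))
print("block",b.x.round(4),b.fun)
t=lambda p:un(p,402,172,6)
s=lambda p:un([(u-420,v) for u,v in p],205,155,6)
# vise model: fixed face ends, moving face ends (x unknown m), base corners (x offs e), disc centre
def res(p):
    x,y,a,m,e=p
    Pt=[(.06,.03,.034),(.06,-.03,.034),(m,.03,.034),(m,-.03,.034),(e+.22,.042,.012),(e+.22,-.042,.012)]
    ot=t([(105,130),(228,103),(155,301),(280,271),(60,100),(228,62)])
    Ps=[(.06,-.03,.034),(.06,.03,.034),(m,-.03,.034),(m,.03,.034),(e+.22,-.042,.012),(e+.22,.042,.012)]
    os=s([(508,357),(612,357),(525,233),(624,233),(493,418),(638,412)])
    rt=w2px("top",T(x,y,a,Pt))-ot
    d=w2px("top",T(x,y,a,[(-.09,0,.056)]))-t([(271,420)])
    rs=w2px("side",T(x,y,a,[(P[0],-P[1],P[2]) for P in Ps]))-os
    return np.r_[rt.ravel(),d.ravel(),rs.ravel()]
for a0 in(.2,):
    v=LS(res,[.48,-.27,a0,-.022,-.12],loss="soft_l1")
    print("vise",v.x.round(4),"\n",res(v.x).reshape(-1,2).round(1).tolist())
x,y,a=v.x[:3]
print("nest",T(x,y,a,[(.019,0,.012)]).round(4),"knob",T(x,y,a,[(-.09,0,.077)]).round(4))
# bar top edges
print("bar top",px2w("top",t([(254,440),(335,384),(325,388)]),.091).round(4))
print("predicted bar top centre px in crop",(w2px("top",T(x,y,a,[(-.09,0,.091)]))-[402,172])*6)
print("disc px",(w2px("top",T(x,y,a,[(-.09,0,.056)]))-[402,172])*6)
E
```

```text
block [ 0.4665  0.2269 -0.0211] 0.23704300761809682
vise [ 0.4927 -0.2736  0.2039 -0.0238 -0.1365] 
 [[0.2, -0.3], [0.4, -0.2], [-0.2, -0.2], [-0.1, 0.3], [-0.2, -0.4], [-0.0, -0.1], [-0.1, 0.0], [17.6, -0.6], [-17.2, 0.1], [16.8, -0.4], [-16.6, 0.3], [24.4, -1.7], [-24.2, 0.2]]
nest [[ 0.5113 -0.2698  0.012 ]] knob [[ 0.4046 -0.2918  0.077 ]]
bar top [[ 0.3924 -0.2731  0.091 ]
 [ 0.4164 -0.3098  0.091 ]
 [ 0.4147 -0.3053  0.091 ]]
predicted bar top centre px in crop [[292.97853961 409.00123494]]
disc px [[267.92097185 417.79174884]]
```

```bash
python3 - <<'E'
from h import *
def tri(a,b):
    K=[];
    o=[]
    for n,uv in(("top",a),("side",b)):
        p=px2w(n,[uv],1.0)[0];q=px2w(n,[uv],0.0)[0];o.append((p,(q-p)/np.linalg.norm(q-p)))
    M=sum(np.eye(3)-np.outer(d,d) for _,d in o);v=sum((np.eye(3)-np.outer(d,d))@p for p,d in o)
    return np.linalg.solve(M,v)
t=lambda p:un(p,230,205,3)
s=lambda p:un((p[0]-390,p[1]),300,160,3)
# carton top corners: top-view TL=(93,88) TR=(165,124) BR=(130,187) BL=(60,148)
for z in (.05,.06,.07,.08):print(z,px2w("top",[t((93,88)),t((165,124)),t((130,187)),t((60,148))],z).round(3)[:,:2].tolist())
for a,b in (((93,88),(632,61)),((165,124),(607,84)),((130,187),(553,66)),((165,124),(553,66)),((130,187),(577,37))):print(a,b,tri(t(a),s(b)).round(3))
print(px2w("side",[s((594,135))],0).round(3), px2w("side",[s((627,103))],0).round(3))
print("bottle",tri(t((258,10)),s((466,140))).round(3), "white cyl",tri(t((203,143)),s((521,52))).round(3))
E
```

```text
0.05 [[0.431, 0.212], [0.397, 0.146], [0.341, 0.177], [0.376, 0.241]]
0.06 [[0.429, 0.211], [0.396, 0.145], [0.34, 0.176], [0.375, 0.239]]
0.07 [[0.428, 0.209], [0.395, 0.144], [0.34, 0.174], [0.375, 0.237]]
0.08 [[0.427, 0.207], [0.394, 0.143], [0.339, 0.173], [0.374, 0.235]]
(93, 88) (632, 61) [0.416 0.214 0.146]
(165, 124) (607, 84) [0.393 0.178 0.063]
(130, 187) (553, 66) [0.345 0.162 0.033]
(165, 124) (553, 66) [0.393 0.144 0.091]
(130, 187) (577, 37) [0.34  0.171 0.082]
[[0.419 0.204 0.   ]] [[0.367 0.239 0.   ]]
bottle [0.496 0.062 0.077] white cyl [0.377 0.108 0.088]
```

```bash
python3 - <<'E'
from h import *
t=cv2.imread("pics/top0.png");s=cv2.imread("pics/side0.png")
f=lambda im,x,y,w,h,k:cv2.resize(im[y:y+h,x:x+w],None,fx=k,fy=k,interpolation=cv2.INTER_NEAREST)
cv2.imwrite("pics/cart.png",np.hstack([f(t,235,205,66,70,6),f(s,345,165,66,70,6)]))
E
```

```text
(no output)
```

View pics/cart.png

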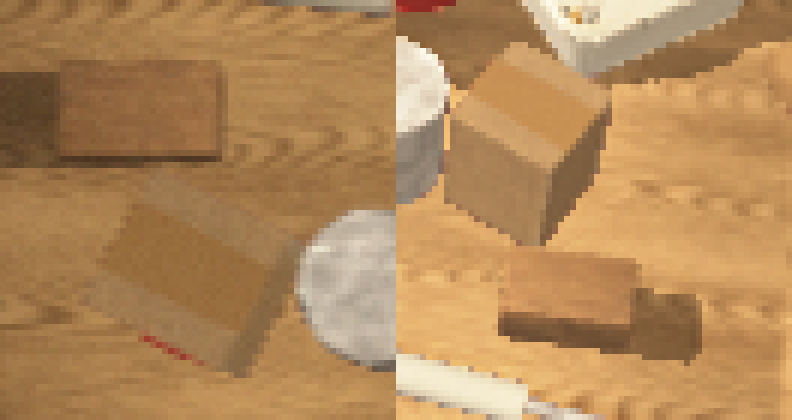

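```bash
cat >> h.py <<'E'
def goal(grasp,h,tilt=0):
    """print the move (tool axes) bringing the grasp point to `grasp`, closing axis heading h, tilt about closing axis"""
    y=np.array([np.cos(h),np.sin(h),0]);z=R.from_rotvec(tilt*y).apply([0,0,-1.]);G=np.c_[np.cross(y,z),y,z]
    s=r.get_state();A=R.from_quat(s['eef_rot']);tcp=np.array(grasp)+.019*z
    print("xyz",A.inv().apply(tcp-s['tool_pos']).round(4),"rot",(A.inv()*R.from_matrix(G)).as_rotvec().round(3),"q",np.round(s['q'],2),"t",round(s['clock'],2))
E
python3 - <<'E'
from h import *
from scipy.optimize import least_squares as LS
t=lambda p:un(p,402,172,6)
s=lambda p:un([(u-420,v) for u,v in p],205,155,6)
def res(p):
    x,y,a,m,e=p
    P=[(.06,.03,.034),(.06,-.03,.034),(m,.03,.034),(m,-.03,.034),(e+.22,.042,.012),(e+.22,-.042,.012)]
    ot=t([(105,130),(228,103),(155,301),(280,271),(60,100),(228,62)])
    os=s([(612,357),(508,357),(624,233),(525,233),(638,412),(493,418)])
    return np.r_[(w2px("top",T(x,y,a,P))-ot).ravel(),(w2px("top",T(x,y,a,[(-.09,0,.056)]))-t([(271,420)])).ravel(),(w2px("side",T(x,y,a,P))-os).ravel()]
v=LS(res,[.48,-.27,.2,-.022,-.12],loss="soft_l1")
print("vise",v.x.round(4),"\n",res(v.x).reshape(-1,2).round(1).tolist())
x,y,a=v.x[:3]
print("nest",T(x,y,a,[(.019,0,.012)]).round(4),"knob",T(x,y,a,[(-.09,0,.077)]).round(4))
# block top face corners from cart.png (top view) 
c=px2w("top",(np.array([(62,60),(220,62),(218,156),(60,154)])+.0)/6-.5+[235,205],.032);print(c.round(4),c.mean(0))
c=px2w("side",(np.array([(500,246),(639,260),(634,323),(499,314)])-[396,0])/6-.5+[345,165],.032);print(c.round(4),c.mean(0))
goal([.467,.24,.2],-.021,0)
E
```

```text
vise [ 0.4928 -0.2738  0.2061 -0.0238 -0.136 ] 
 [[0.3, -0.3], [0.4, -0.2], [-0.1, -0.2], [-0.0, 0.2], [-0.2, -0.5], [-0.1, -0.3], [0.1, 0.0], [0.3, -0.6], [0.1, 0.1], [0.3, -0.4], [-0.2, 0.3], [0.2, -0.6], [-0.1, -0.6]]
nest [[ 0.5114 -0.2699  0.012 ]] knob [[ 0.4047 -0.2922  0.077 ]]
[[0.489  0.2618 0.032 ]
 [0.4873 0.1872 0.032 ]
 [0.4427 0.1873 0.032 ]
 [0.4444 0.2614 0.032 ]] [0.46583877 0.22440979 0.032     ]
[[0.4454 0.1839 0.032 ]
 [0.4422 0.2632 0.032 ]
 [0.484  0.2636 0.032 ]
 [0.4902 0.1883 0.032 ]] [0.46545196 0.22477503 0.032     ]
xyz [ 0.5246 -0.6479  0.058 ] rot [-2.00e-03 -1.00e-03 -1.12e+00] q [ 1.17  0.69 -0.19  1.57  0.16  0.9  -0.22] t 0.1
```

Call:
carry_out(
  plan=[
    {"rot": [0,0,-0.12],"xyz": [0.025,-0.031,0],"grip": 0},
    {"rot": [0,0,-0.24],"xyz": [0.05,-0.062,0],"grip": 0},
    {"rot": [0,0,-0.36],"xyz": [0.075,-0.093,0],"grip": 0},
    {"rot": [0,0,-0.48],"xyz": [0.1,-0.124,0],"grip": 0},
    {"rot": [0,0,-0.6],"xyz": [0.125,-0.155,0],"grip": 0},
    {"rot": [0,0,-0.72],"xyz": [0.15,-0.186,0],"grip": 0},
    {"rot": [0,0,-0.84],"xyz": [0.175,-0.217,0],"grip": 0},
    {"rot": [0,0,-0.96],"xyz": [0.2,-0.248,0],"grip": 0},
  ],
  squeeze=20,
)

```text
clock: 0.77
tool_pos: [0.3388, -0.2576, 0.2387]
eef_rot: [0.766, 0.642, -0.0, -0.0]
contact_force: [1.1, -0.1, 0.2]
opening: 1.004
finger_force: 0.0
```

```bash
python3 - <<'E'
from h import *
goal([.466,.235,.2],-.023,0)
E
```

```text
xyz [0.5072 0.0393 0.0577] rot [-0.     0.    -0.152] q [ 0.86  0.47 -0.47  2.13  0.35  0.62 -0.03] t 0.77
```

Call:
carry_out(
  plan=[
    {"rot": [0,0,-0.05],"xyz": [0.04,0.003,0],"grip": 0},
    {"rot": [0,0,-0.1],"xyz": [0.08,0.006,0],"grip": 0},
    {"rot": [0,0,-0.15],"xyz": [0.12,0.01,0],"grip": 0},
    {"rot": [0,0,-0.15],"xyz": [0.16,0.013,0],"grip": 0},
    {"rot": [0,0,-0.15],"xyz": [0.2,0.016,0],"grip": 0},
    {"rot": [0,0,-0.15],"xyz": [0.24,0.019,0],"grip": 0},
    {"rot": [0,0,-0.15],"xyz": [0.28,0.022,0],"grip": 0},
    {"rot": [0,0,-0.15],"xyz": [0.32,0.025,0],"grip": 0},
  ],
)

```text
clock: 1.43
tool_pos: [0.421, 0.0527, 0.2386]
eef_rot: [0.718, 0.696, -0.0, 0.0]
contact_force: [0.3, -0.6, -0.7]
opening: 1.002
finger_force: 0.0
```

```bash
python3 - <<'E'
from h import *
goal([.466,.235,.14],-.023,-.5)
E
```

```text
xyz [0.1745 0.0394 0.1152] rot [-0.002 -0.5   -0.008] q [ 0.09  0.47 -0.47  2.13  0.36  0.62 -0.66] t 1.43
```

Call:
carry_out(
  plan=[
    {"rot": [0,-0.1,0],"xyz": [0.035,0.008,0],"grip": 0},
    {"rot": [0,-0.2,0],"xyz": [0.07,0.016,0.01],"grip": 0},
    {"rot": [0,-0.3,0],"xyz": [0.105,0.024,0.02],"grip": 0},
    {"rot": [0,-0.4,0],"xyz": [0.14,0.032,0.04],"grip": 0},
    {"rot": [0,-0.5,-0.008],"xyz": [0.1745,0.039,0.06],"grip": 0},
    {"rot": [0,-0.5,-0.008],"xyz": [0.1745,0.039,0.09],"grip": 0},
    {"rot": [0,-0.5,-0.008],"xyz": [0.1745,0.039,0.115],"grip": 0},
    {"rot": [0,-0.5,-0.008],"xyz": [0.1745,0.039,0.115],"grip": 0},
  ],
)

```text
clock: 2.1
tool_pos: [0.4627, 0.2245, 0.1188]
eef_rot: [0.69, 0.679, -0.181, 0.172]
contact_force: [0.1, -0.8, -0.0]
opening: 1.003
finger_force: 0.0
```

```bash
python3 - <<'E'
from h import *
goal([.466,.235,.026],-.023,-.5)
im=[r.snapshot(n)[:,:,::-1] for n in("top","side")]
f=lambda im,x,y,w,h,k:cv2.resize(im[y:y+h,x:x+w],None,fx=k,fy=k,interpolation=2)
cv2.imwrite("pics/app.png",np.hstack([f(im[0],190,160,130,130,3),f(im[1],310,110,130,130,3)]))
E
```

```text
xyz [0.0542 0.0041 0.0951] rot [-0.006  0.005  0.008] q [-0.64  0.89 -0.21  1.74  0.59  1.02 -1.27] t 2.1
```

View pics/app.png

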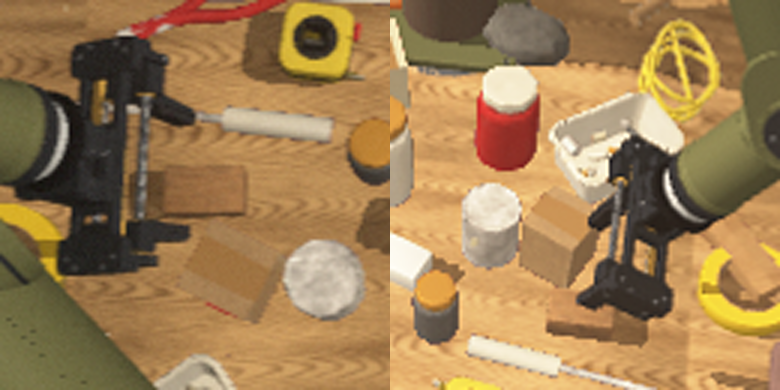

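Call:
carry_out(
  plan=[
    {"rot": [0,0,0.008],"xyz": [0.01,0.004,0.016],"grip": 60},
    {"rot": [0,0,0.008],"xyz": [0.02,0.004,0.034],"grip": 60},
    {"rot": [0,0,0.008],"xyz": [0.03,0.004,0.052],"grip": 60},
    {"rot": [0,0,0.008],"xyz": [0.038,0.004,0.067],"grip": 60},
    {"rot": [0,0,0.008],"xyz": [0.046,0.004,0.081],"grip": 60},
    {"rot": [0,0,0.008],"xyz": [0.054,0.004,0.095],"grip": 60},
    {"rot": [0,0,0.008],"xyz": [0.054,0.004,0.095],"grip": 60},
  ],
)

```text
clock: 2.78
tool_pos: [0.4698, 0.2243, 0.0147]
eef_rot: [0.696, 0.674, -0.177, 0.173]
contact_force: [-0.8, 0.4, 0.5]
opening: 0.76
finger_force: 0.0
```

```bash
python3 - <<'E'
from h import *
goal([.466,.235,.026],-.023,-.5); s=r.get_state(); print(s['contact_force'],s['tool_pos'],s['opening'])
E
```

```text
xyz [ 0.0039 -0.004   0.004 ] rot [-0.003  0.001 -0.009] q [-0.66  1.06 -0.16  1.74  0.66  0.86 -1.37] t 2.78
[-0.77992724  0.35085477  0.51433681] [0.46975692 0.22428863 0.0147301 ] 0.7599747842793322
```

Call:
carry_out(
  plan=[
    {"rot": [0,0,-0.01],"xyz": [0.003,-0.004,0.003],"grip": 60},
    {"rot": [0,0,-0.01],"xyz": [0.003,-0.004,0.003],"grip": 60},
    {"rot": [0,0,-0.01],"xyz": [0.003,-0.004,0.003],"grip": 180},
    {"rot": [0,0,-0.01],"xyz": [0.003,-0.004,0.003],"grip": 180},
    {"rot": [0,0,-0.01],"xyz": [0.003,-0.004,0.003],"grip": 180},
    {"rot": [0,0,-0.01],"xyz": [0.003,-0.004,0.003],"grip": 180},
    {"rot": [0,0,-0.01],"xyz": [0.003,-0.004,0.003],"grip": 180},
    {"rot": [0,0,-0.01],"xyz": [0.003,-0.004,0.003],"grip": 180},
  ],
)

```text
clock: 3.45
tool_pos: [0.4657, 0.2273, 0.011]
eef_rot: [0.692, 0.678, -0.178, 0.172]
contact_force: [-0.2, 0.9, 5.4]
opening: 0.506
finger_force: 20.0
```

```bash
python3 - <<'E'
from h import *
s=r.get_state();A=R.from_quat(s['eef_rot']);g=s['tool_pos']-.019*A.as_matrix()[:,2]
print(g,s['opening']*88,s['finger_force'], R.from_quat(s['eef_rot']).as_matrix().round(3).tolist())
goal([.466,.235,.2],-.023,0)
E
```

```text
[0.46591463 0.23638886 0.02766721] 44.56812763570249 20.000504397321492 [[0.018, 1.0, -0.012], [0.877, -0.022, -0.479], [-0.48, -0.002, -0.877]]
xyz [-0.0748 -0.0002 -0.1529] rot [-0.002  0.5    0.002] q [-0.67  1.06 -0.17  1.74  0.67  0.85 -1.37] t 3.45
```

Call:
carry_out(
  plan=[
    {"rot": [0,0,0],"xyz": [-0.01,0,-0.018],"grip": 180},
    {"rot": [0,0,0],"xyz": [-0.022,0,-0.04],"grip": 180},
    {"rot": [0,0,0],"xyz": [-0.04,0,-0.073],"grip": 180},
    {"rot": [0,0,0],"xyz": [-0.058,0,-0.106],"grip": 180},
    {"rot": [0,0,0],"xyz": [-0.076,0,-0.139],"grip": 180},
    {"rot": [0,0,0],"xyz": [-0.09,0,-0.165],"grip": 180},
    {"rot": [0,0,0],"xyz": [-0.09,0,-0.165],"grip": 180},
  ],
)

```text
clock: 4.03
tool_pos: [0.4681, 0.2291, 0.2032]
eef_rot: [0.694, 0.678, -0.173, 0.172]
contact_force: [-0.1, 0.1, -0.7]
opening: 0.509
finger_force: 20.0
```

```bash
python3 - <<'E'
from h import *
goal([.523,-.2675,.2],-1.365,-.5);s=r.get_state();print(s['opening'],s['finger_force'],s['contact_force'])
goal([.49,-.0,.2],-.69,-.5)
E
```

```text
xyz [-0.4283  0.0569  0.2534] rot [ 0.643 -0.008  1.179] q [-0.62  0.76 -0.24  1.69  0.53  1.16 -1.19] t 4.03
0.5092670904790526 19.999479251273442 [-0.11196793  0.14977408 -0.68760953]
xyz [-0.1981  0.0212  0.1293] rot [ 0.322 -0.008  0.585] q [-0.62  0.76 -0.24  1.69  0.53  1.16 -1.19] t 4.03
```

Call:
carry_out(
  plan=[
    {"rot": [0.04,0,0.073],"xyz": [-0.025,0.003,0.016],"grip": 180},
    {"rot": [0.08,0,0.146],"xyz": [-0.05,0.005,0.032],"grip": 180},
    {"rot": [0.12,0,0.22],"xyz": [-0.075,0.008,0.049],"grip": 180},
    {"rot": [0.16,0,0.293],"xyz": [-0.1,0.011,0.065],"grip": 180},
    {"rot": [0.2,0,0.366],"xyz": [-0.125,0.013,0.081],"grip": 180},
    {"rot": [0.24,0,0.44],"xyz": [-0.15,0.016,0.097],"grip": 180},
    {"rot": [0.28,0,0.512],"xyz": [-0.175,0.019,0.113],"grip": 180},
    {"rot": [0.322,-0.008,0.585],"xyz": [-0.198,0.021,0.129],"grip": 180},
  ],
)

```text
clock: 4.7
tool_pos: [0.4815, -0.0107, 0.1794]
eef_rot: [0.876, 0.411, -0.229, 0.107]
contact_force: [0.6, 0.4, -0.2]
opening: 0.511
finger_force: 20.0
```

```bash
python3 - <<'E'
from h import *
goal([.523,-.2675,.14],-1.365,-.5)
E
```

```text
xyz [-0.1281  0.1906  0.1357] rot [0.324 0.011 0.588] q [-0.22  0.78 -0.09  1.75  0.38  1.08 -1.24] t 4.7
```

Call:
carry_out(
  plan=[
    {"rot": [0.04,0,0.073],"xyz": [-0.016,0.024,0.017],"grip": 180},
    {"rot": [0.08,0,0.147],"xyz": [-0.032,0.048,0.034],"grip": 180},
    {"rot": [0.12,0,0.22],"xyz": [-0.048,0.071,0.051],"grip": 180},
    {"rot": [0.16,0,0.294],"xyz": [-0.064,0.095,0.068],"grip": 180},
    {"rot": [0.2,0,0.367],"xyz": [-0.08,0.119,0.085],"grip": 180},
    {"rot": [0.24,0.005,0.44],"xyz": [-0.096,0.143,0.102],"grip": 180},
    {"rot": [0.28,0.01,0.514],"xyz": [-0.112,0.167,0.119],"grip": 180},
    {"rot": [0.324,0.011,0.588],"xyz": [-0.128,0.191,0.136],"grip": 180},
  ],
)

```text
clock: 5.37
tool_pos: [0.5154, -0.2688, 0.1222]
eef_rot: [0.964, 0.1, -0.246, 0.025]
contact_force: [0.7, 0.4, -0.2]
opening: 0.512
finger_force: 20.0
```

```bash
python3 - <<'E'
from h import *
goal([.523,-.2675,.1],-1.365,-.5)
E
```

```text
xyz [0.0174 0.0003 0.0348] rot [-0.001  0.     0.001] q [ 0.25  0.99  0.05  1.4   0.2   1.21 -1.19] t 5.37
```

Call:
carry_out(
  plan=[
    {"rot": [0,0,0],"xyz": [0.009,0,0.018],"grip": 180},
    {"rot": [0,0,0],"xyz": [0.02,0,0.04],"grip": 180},
    {"rot": [0,0,0],"xyz": [0.023,0,0.046],"grip": 180},
    {"rot": [0,0,0],"xyz": [0.023,0,0.046],"grip": 180},
    {"rot": [0,0,0],"xyz": [0.023,0,0.046],"grip": 180},
  ],
)

```text
clock: 5.78
tool_pos: [0.5139, -0.2671, 0.0719]
eef_rot: [0.963, 0.102, -0.246, 0.025]
contact_force: [0.2, -0.1, -0.0]
opening: 0.51
finger_force: 20.0
```

```bash
python3 - <<'E'
from h import *
goal([.523,-.2675,.04],-1.365,-.5)
s=r.get_state();A=R.from_quat(s['eef_rot']);g=s['tool_pos']-.019*A.as_matrix()[:,2];print(g)
im=[r.snapshot(n)[:,:,::-1].copy() for n in("top","side")]
# predicted block corners
c=g-[.0118*.979,.0118*.205,.0117]
box=T(c[0],c[1],.206-np.pi/2,[(i*.0225,j*.0375,k) for i in(-1,1) for j in(-1,1) for k in(-.016,.016)]);box[:,2]+=c[2]
f=lambda im,x,y,w,h,k:cv2.resize(im[y:y+h,x:x+w],None,fx=k,fy=k,interpolation=2)
o=[]
for n,i,(x,y,w,h) in(("top",im[0],(395,160,98,110)),("side",im[1],(190,130,98,110))):
    p=(w2px(n,box)-[x,y]+.5)*4; F=f(i,x,y,w,h,4)
    for q in p: cv2.circle(F,tuple(int(a) for a in q),2,(0,255,0),-1)
    o.append(F)
cv2.imwrite("pics/place.png",np.hstack(o))
E
```

```text
xyz [0.023  0.0023 0.0427] rot [0.001 0.    0.006] q [ 0.25  1.05  0.05  1.41  0.21  1.13 -1.21] t 5.78
[ 0.52285282 -0.26525237  0.08854339]
```

View pics/place.png

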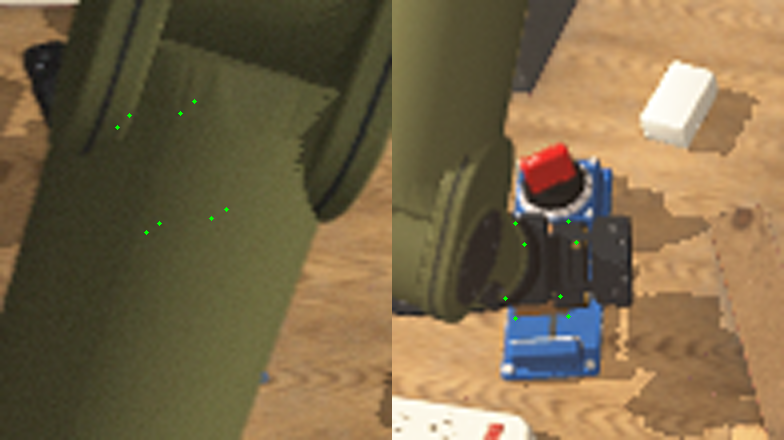

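Call:
carry_out(
  plan=[
    {"rot": [0,0,0.006],"xyz": [0.004,0.002,0.008],"grip": 180},
    {"rot": [0,0,0.006],"xyz": [0.008,0.002,0.015],"grip": 180},
    {"rot": [0,0,0.006],"xyz": [0.011,0.002,0.021],"grip": 180},
    {"rot": [0,0,0.006],"xyz": [0.014,0.002,0.026],"grip": 180},
    {"rot": [0,0,0.006],"xyz": [0.0155,0.002,0.029],"grip": 180},
    {"rot": [0,0,0.006],"xyz": [0.0155,0.002,0.029],"grip": 180},
  ],
)

```text
clock: 6.38
tool_pos: [0.5135, -0.2696, 0.0381]
eef_rot: [0.964, 0.099, -0.246, 0.026]
contact_force: [0.6, -0.4, -1.0]
opening: 0.51
finger_force: 20.0
```

```bash
python3 - <<'E'
from h import *
goal([.523,-.2675,.0397],-1.365,-.5)
E
```

```text
xyz [ 0.0077 -0.0001  0.013 ] rot [ 0.     0.001 -0.001] q [ 0.25  1.1   0.05  1.41  0.21  1.09 -1.22] t 6.38
```

No contact so far, so the offcut is between the jaws. I'll lower it the rest of the way.

Call:
carry_out(
  plan=[
    {"rot": [0,0,0],"xyz": [0.002,0,0.0035],"grip": 180},
    {"rot": [0,0,0],"xyz": [0.004,0,0.007],"grip": 180},
    {"rot": [0,0,0],"xyz": [0.006,0,0.01],"grip": 180},
    {"rot": [0,0,0],"xyz": [0.0075,0,0.0125],"grip": 180},
    {"rot": [0,0,0],"xyz": [0.0075,0,0.0125],"grip": 180},
    {"rot": [0,0,0],"xyz": [0.0075,0,0.0125],"grip": 180},
  ],
)

```text
clock: 6.88
tool_pos: [0.5147, -0.2698, 0.0244]
eef_rot: [0.964, 0.099, -0.246, 0.026]
contact_force: [-0.8, 0.2, -0.9]
opening: 0.511
finger_force: 20.0
```

```bash
python3 - <<'E'
from h import *
goal([.523,-.2675,.0397],-1.365,-.5)
E
```

```text
xyz [ 0.0002 -0.0005  0.0015] rot [ 0.001 -0.    -0.002] q [ 0.25  1.12  0.05  1.4   0.21  1.07 -1.23] t 6.88
```

Call:
carry_out(
  plan=[
    {"rot": [0,0,0],"xyz": [0.0005,0,0.001],"grip": 180},
    {"rot": [0,0,0],"xyz": [0.001,0,0.002],"grip": 180},
    {"rot": [0,0,0],"xyz": [0.001,0,0.002],"grip": 180},
  ],
)

```text
clock: 7.13
tool_pos: [0.515, -0.27, 0.0231]
eef_rot: [0.964, 0.099, -0.246, 0.026]
contact_force: [0.4, -0.1, 4.7]
opening: 0.514
finger_force: 20.0
```

Call:
carry_out(
  plan=[
    {"rot": [0,0,0],"xyz": [0,0,0],"grip": 90},
    {"rot": [0,0,0],"xyz": [0,0,0],"grip": 60},
    {"rot": [0,0,0],"xyz": [0,0,0],"grip": 60},
    {"rot": [0,0,0],"xyz": [0,0,0],"grip": 60},
    {"rot": [0,0,0],"xyz": [-0.005,0,-0.01],"grip": 60},
    {"rot": [0,0,0],"xyz": [-0.016,0,-0.03],"grip": 60},
    {"rot": [0,0,0],"xyz": [-0.032,0,-0.06],"grip": 60},
    {"rot": [0,0,0],"xyz": [-0.048,0,-0.09],"grip": 60},
  ],
)

```text
clock: 7.8
tool_pos: [0.5149, -0.2692, 0.1256]
eef_rot: [0.964, 0.099, -0.247, 0.026]
contact_force: [-0.2, -1.8, 0.9]
opening: 0.765
finger_force: 0.0
```

```bash
python3 - <<'E'
from h import *
print("ccw/cw options for the knob, at z+90mm")
goal([.4047,-.2922,.2],.579,0)
goal([.4047,-.2922,.2],.579-np.pi,0)
E
```

```text
ccw/cw options for the knob, at z+90mm
xyz [-1.254e-01  1.000e-04  5.500e-03] rot [-0.485  0.332 -1.898] q [ 0.25  0.98  0.05  1.4   0.2   1.22 -1.19] t 7.8
xyz [-1.254e-01  1.000e-04  5.500e-03] rot [0.3   0.439 1.17 ] q [ 0.25  0.98  0.05  1.4   0.2   1.22 -1.19] t 7.8
```

Call:
carry_out(
  plan=[
    {"rot": [-0.029,0.02,-0.115],"xyz": [-0.015,0,-0.02],"grip": 60},
    {"rot": [-0.058,0.04,-0.23],"xyz": [-0.03,0,-0.04],"grip": 60},
    {"rot": [-0.087,0.06,-0.345],"xyz": [-0.045,0,-0.05],"grip": 60},
    {"rot": [-0.117,0.08,-0.458],"xyz": [-0.06,0,-0.05],"grip": 60},
    {"rot": [-0.146,0.1,-0.57],"xyz": [-0.075,0,-0.05],"grip": 60},
    {"rot": [-0.175,0.12,-0.685],"xyz": [-0.09,0,-0.05],"grip": 60},
    {"rot": [-0.204,0.14,-0.8],"xyz": [-0.11,0,-0.05],"grip": 60},
    {"rot": [-0.233,0.16,-0.915],"xyz": [-0.125,0,-0.05],"grip": 60},
  ],
)

```text
clock: 8.47
tool_pos: [0.4303, -0.2869, 0.2296]
eef_rot: [0.826, 0.544, -0.144, 0.016]
contact_force: [-0.2, -0.4, 0.3]
opening: 0.768
finger_force: 0.0
```

```bash
python3 - <<'E'
from h import *
goal([.4047,-.2922,.2],.579,0)
E
```

```text
xyz [-0.0017 -0.0146  0.0532] rot [-0.249  0.173 -0.978] q [ 0.47  0.62 -0.22  1.82  0.46  0.94 -0.44] t 8.47
```

Call:
carry_out(
  plan=[
    {"rot": [-0.028,0.019,-0.11],"xyz": [0,-0.002,0.005],"grip": 60},
    {"rot": [-0.056,0.038,-0.22],"xyz": [0,-0.004,0.01],"grip": 60},
    {"rot": [-0.084,0.058,-0.33],"xyz": [0,-0.005,0.015],"grip": 60},
    {"rot": [-0.112,0.077,-0.44],"xyz": [0,-0.007,0.02],"grip": 60},
    {"rot": [-0.14,0.097,-0.55],"xyz": [-0.001,-0.009,0.03],"grip": 60},
    {"rot": [-0.168,0.117,-0.66],"xyz": [-0.001,-0.011,0.035],"grip": 60},
    {"rot": [-0.196,0.136,-0.77],"xyz": [-0.001,-0.013,0.04],"grip": 60},
    {"rot": [-0.224,0.156,-0.88],"xyz": [-0.002,-0.0146,0.045],"grip": 60},
  ],
)

```text
clock: 9.13
tool_pos: [0.4071, -0.2908, 0.1881]
eef_rot: [0.518, 0.855, -0.015, 0.002]
contact_force: [0.5, 0.1, -0.5]
opening: 0.764
finger_force: 0.0
```

```bash
python3 - <<'E'
from h import *
goal([.4047,-.2922,.13],.579,0)
im=[r.snapshot(n)[:,:,::-1] for n in("top","side")]
f=lambda im,x,y,w,h,k:cv2.resize(im[y:y+h,x:x+w],None,fx=k,fy=k,interpolation=2)
cv2.imwrite("pics/nest.png",np.hstack([f(im[0],402,165,75,105,5),f(im[1],190,140,75,105,5)]))
E
```

```text
xyz [ 0.0013 -0.0009  0.0771] rot [-0.025  0.017 -0.098] q [ 0.86  0.65 -0.56  1.98  0.6   0.68  0.39] t 9.13
```

View pics/nest.png

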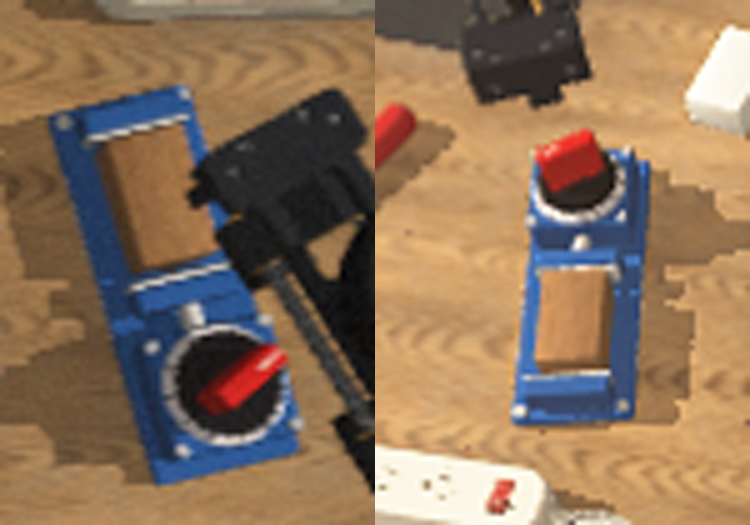

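The picture shows the offcut flat between the jaws in both views, at (160,200) and (575,320), with a small gap at each end. The knob is unmoved, so I go down onto it.

Call:
carry_out(
  plan=[
    {"rot": [-0.025,0.017,-0.098],"xyz": [0.001,-0.001,0.02],"grip": 100},
    {"rot": [-0.025,0.017,-0.098],"xyz": [0.001,-0.001,0.045],"grip": 100},
    {"rot": [-0.025,0.017,-0.098],"xyz": [0.001,-0.001,0.065],"grip": 100},
    {"rot": [-0.025,0.017,-0.098],"xyz": [0.001,-0.001,0.08],"grip": 100},
    {"rot": [-0.025,0.017,-0.098],"xyz": [0.001,-0.001,0.08],"grip": 100},
  ],
)

```text
clock: 9.65
tool_pos: [0.4044, -0.2918, 0.1058]
eef_rot: [0.479, 0.878, -0.001, -0.002]
contact_force: [-0.3, 0.5, 0.3]
opening: 0.613
finger_force: 0.0
```

```bash
python3 - <<'E'
from h import *
goal([.4047,-.2922,.081],.579,0)
E
```

```text
xyz [-0.0006  0.0002  0.0438] rot [-0.003 -0.003 -0.008] q [ 0.82  0.79 -0.47  2.04  0.75  0.49  0.35] t 9.65
```

Call:
carry_out(
  plan=[
    {"rot": [0,0,-0.008],"xyz": [0,0,0.015],"grip": 100},
    {"rot": [0,0,-0.008],"xyz": [0,0,0.03],"grip": 100},
    {"rot": [0,0,-0.008],"xyz": [0,0,0.043],"grip": 100},
    {"rot": [0,0,-0.008],"xyz": [0,0,0.043],"grip": 100},
    {"rot": [0,0,-0.008],"xyz": [0,0,0.043],"grip": 255},
    {"rot": [0,0,-0.008],"xyz": [0,0,0.043],"grip": 255},
    {"rot": [0,0,-0.008],"xyz": [0,0,0.043],"grip": 255},
    {"rot": [0,0,-0.008],"xyz": [0,0,0.043],"grip": 255},
  ],
  squeeze=15,
)

```text
clock: 10.32
tool_pos: [0.4058, -0.2927, 0.0654]
eef_rot: [0.475, 0.88, -0.0, 0.001]
contact_force: [0.0, -0.5, 0.4]
opening: 0.332
finger_force: 0.0
```

Call:
carry_out(
  plan=[
    {"rot": [0,0,0],"xyz": [0,0,0],"grip": 255},
    {"rot": [0,0,0],"xyz": [0,0,0],"grip": 255},
    {"rot": [0,0,0],"xyz": [0,0,0],"grip": 255},
  ],
  squeeze=55,
)

```text
clock: 10.57
tool_pos: [0.4035, -0.2933, 0.0647]
eef_rot: [0.475, 0.88, -0.001, -0.001]
contact_force: [-4.5, -0.9, 6.1]
opening: 0.152
finger_force: 55.0
```

```bash
cat >> h.py <<'E'
def st():
    s=r.get_state();y=R.from_quat(s['eef_rot']).as_matrix()[:,1]
    print("t",round(s['clock'],2),"pos",s['tool_pos'].round(4),"head",round(np.arctan2(y[1],y[0]),3),"F",np.round(s['contact_force'],1),"M",np.round(s['moment'],3),"open",round(s['opening']*88,1),"ff",round(s['finger_force'],1),"q7",round(s['q'][6],2),"q",np.round(s['q'],2))
E
python3 -c "from h import *;st()"
```

```text
t 10.57 pos [ 0.4035 -0.2933  0.0647] head 0.58 F [-4.5 -0.9  6.1] M [-0.343  0.685  0.001] open 13.4 ff 55.0 q7 0.29 q [ 0.77  0.85 -0.38  2.06  0.84  0.39  0.29]
```

Call:
carry_out(
  plan=[
    {"rot": [0,0,0.1],"xyz": [0,0,0],"grip": 255},
    {"rot": [0,0,0.2],"xyz": [0,0,0],"grip": 255},
    {"rot": [0,0,0.3],"xyz": [0,0,0],"grip": 255},
    {"rot": [0,0,0.4],"xyz": [0,0,0],"grip": 255},
    {"rot": [0,0,0.5],"xyz": [0,0,0],"grip": 255},
    {"rot": [0,0,0.6],"xyz": [0,0,0],"grip": 255},
    {"rot": [0,0,0.7],"xyz": [0,0,0],"grip": 255},
    {"rot": [0,0,0.8],"xyz": [0,0,0],"grip": 255},
  ],
)

```text
clock: 11.23
tool_pos: [0.4063, -0.2929, 0.0648]
eef_rot: [0.782, 0.624, 0.001, 0.001]
contact_force: [1.2, -1.7, 2.0]
opening: 0.155
finger_force: 55.0
```

```bash
python3 -c "from h import *;st()"
```

```text
t 11.23 pos [ 0.4063 -0.2929  0.0648] head -0.224 F [ 1.2 -1.7  2. ] M [-0.173 -0.254  0.148] open 13.6 ff 55.0 q7 -0.22 q [ 0.65  0.83 -0.2   2.06  0.54  0.29 -0.22]
```

Call:
carry_out(
  plan=[
    {"rot": [0,0,0.05],"xyz": [0,0,0],"grip": 255},
    {"rot": [0,0,0.1],"xyz": [0,0,0],"grip": 255},
    {"rot": [0,0,0.1],"xyz": [0,0,0],"grip": 255},
  ],
)

```text
clock: 11.48
tool_pos: [0.4066, -0.2929, 0.0648]
eef_rot: [0.811, 0.585, 0.001, 0.001]
contact_force: [2.4, -1.0, 0.4]
opening: 0.154
finger_force: 55.0
```

```bash
python3 -c "from h import *;st()"
```

```text
t 11.48 pos [ 0.4066 -0.2929  0.0648] head -0.32 F [ 2.4 -1.   0.4] M [-0.305 -0.378  0.142] open 13.5 ff 55.0 q7 -0.28 q [ 0.64  0.83 -0.18  2.07  0.5   0.28 -0.28]
```

Call:
carry_out(
  plan=[
    {"rot": [0,0,0.05],"xyz": [0,0,0],"grip": 255},
    {"rot": [0,0,0.1],"xyz": [0,0,0],"grip": 255},
    {"rot": [0,0,0.1],"xyz": [0,0,0],"grip": 255},
  ],
)

```text
clock: 11.73
tool_pos: [0.407, -0.293, 0.0648]
eef_rot: [0.839, 0.545, 0.001, 0.001]
contact_force: [2.4, -2.5, 1.3]
opening: 0.153
finger_force: 55.0
```

```bash
python3 -c "from h import *;st()"
```

```text
t 11.73 pos [ 0.407  -0.293   0.0648] head -0.419 F [ 2.4 -2.5  1.3] M [-0.394 -0.55   0.054] open 13.5 ff 55.0 q7 -0.34 q [ 0.63  0.83 -0.16  2.07  0.45  0.27 -0.34]
```

Call:
carry_out(
  plan=[
    {"rot": [0,0,0.04],"xyz": [0,0,0],"grip": 255},
    {"rot": [0,0,0.08],"xyz": [0,0,0],"grip": 255},
  ],
)

```text
clock: 11.9
tool_pos: [0.4072, -0.2931, 0.0648]
eef_rot: [0.86, 0.51, 0.001, 0.001]
contact_force: [4.0, -2.8, 0.5]
opening: 0.155
finger_force: 55.0
```

```bash
python3 - <<'E'
from h import *
st()
a=r.snapshot("side")[:,:,::-1]
cv2.imwrite("pics/turn.png",cv2.resize(a[135:245,190:290],None,fx=5,fy=5,interpolation=2))
E
```

```text
t 11.9 pos [ 0.4072 -0.2931  0.0648] head -0.501 F [ 4.  -2.8  0.5] M [-0.701 -0.959  0.149] open 13.7 ff 55.0 q7 -0.38 q [ 0.62  0.83 -0.15  2.07  0.42  0.27 -0.38]
```

View pics/turn.png

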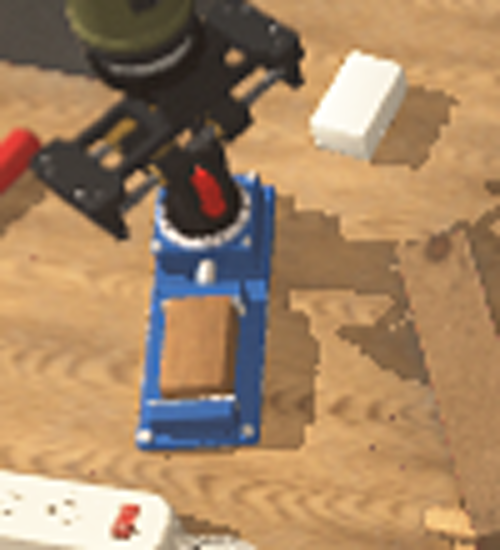

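The side view shows the moving jaw now against the offcut (at 200,300) and only a small gap left at the fixed jaw (200,398). I keep turning in small steps.

Call:
carry_out(
  plan=[
    {"rot": [0,0,0.05],"xyz": [0,0,0],"grip": 255},
    {"rot": [0,0,0.1],"xyz": [0,0,0],"grip": 255},
  ],
)

```text
clock: 12.12
tool_pos: [0.4074, -0.2933, 0.0648]
eef_rot: [0.885, 0.466, 0.002, 0.002]
contact_force: [3.8, -2.2, 0.0]
opening: 0.154
finger_force: 55.0
```

```bash
python3 -c "from h import *;st()"
```

```text
t 12.12 pos [ 0.4074 -0.2933  0.0648] head -0.602 F [ 3.8 -2.2  0. ] M [-0.801 -1.08   0.164] open 13.6 ff 55.0 q7 -0.44 q [ 0.61  0.83 -0.13  2.07  0.37  0.26 -0.44]
```

Call:
carry_out(
  plan=[
    {"rot": [0,0,0.05],"xyz": [0,0,0],"grip": 255},
    {"rot": [0,0,0.1],"xyz": [0,0,0],"grip": 255},
  ],
)

```text
clock: 12.28
tool_pos: [0.4078, -0.2935, 0.0648]
eef_rot: [0.907, 0.421, 0.002, 0.002]
contact_force: [5.0, -3.5, -0.4]
opening: 0.151
finger_force: 55.0
```

```bash
python3 -c "from h import *;st()"
```

```text
t 12.28 pos [ 0.4078 -0.2935  0.0648] head -0.701 F [ 5.  -3.5 -0.4] M [-0.886 -1.145  0.439] open 13.3 ff 55.0 q7 -0.49 q [ 0.6   0.83 -0.11  2.07  0.33  0.25 -0.49]
```

Call:
carry_out(
  plan=[
    {"rot": [0,0,0.03],"xyz": [0,0,0],"grip": 255},
    {"rot": [0,0,0.06],"xyz": [0,0,0],"grip": 255},
  ],
)

```text
clock: 12.45
tool_pos: [0.4078, -0.2936, 0.0648]
eef_rot: [0.919, 0.395, 0.002, 0.002]
contact_force: [4.9, -4.2, -0.0]
opening: 0.154
finger_force: 55.0
```

```bash
python3 -c "from h import *;st()"
```

```text
t 12.45 pos [ 0.4078 -0.2936  0.0648] head -0.759 F [ 4.9 -4.2 -0. ] M [-1.019 -1.12   0.619] open 13.5 ff 55.0 q7 -0.53 q [ 0.59  0.83 -0.1   2.07  0.3   0.25 -0.53]
```

Call:
carry_out(
  plan=[
    {"rot": [0,0,0.03],"xyz": [0,0,0],"grip": 255},
    {"rot": [0,0,0.06],"xyz": [0,0,0],"grip": 255},
  ],
)

```text
clock: 12.62
tool_pos: [0.408, -0.2938, 0.0649]
eef_rot: [0.93, 0.367, 0.002, 0.002]
contact_force: [4.9, -4.4, -0.9]
opening: 0.154
finger_force: 55.0
```

```bash
python3 -c "from h import *;st()"
```

```text
t 12.62 pos [ 0.408  -0.2938  0.0649] head -0.818 F [ 4.9 -4.4 -0.9] M [-1.09  -1.158  0.713] open 13.6 ff 55.0 q7 -0.56 q [ 0.59  0.83 -0.09  2.07  0.28  0.25 -0.56]
```

Call:
carry_out(
  plan=[
    {"rot": [0,0,0.03],"xyz": [0,0,0],"grip": 255},
    {"rot": [0,0,0.05],"xyz": [0,0,0],"grip": 255},
  ],
)

```text
clock: 12.78
tool_pos: [0.4081, -0.2939, 0.0649]
eef_rot: [0.939, 0.344, 0.002, 0.002]
contact_force: [5.2, -5.6, -1.5]
opening: 0.153
finger_force: 55.0
```

```bash
python3 -c "from h import *;st()"
```

```text
t 12.78 pos [ 0.4081 -0.2939  0.0649] head -0.868 F [ 5.2 -5.6 -1.5] M [-1.096 -1.096  0.915] open 13.5 ff 55.0 q7 -0.59 q [ 0.58  0.83 -0.08  2.07  0.25  0.25 -0.59]
```

Call:
carry_out(
  plan=[
    {"rot": [0,0,0.03],"xyz": [0,0,0],"grip": 255},
    {"rot": [0,0,0.05],"xyz": [0,0,0],"grip": 255},
  ],
  squeeze=60,
)

```text
clock: 12.95
tool_pos: [0.4082, -0.294, 0.0649]
eef_rot: [0.947, 0.321, 0.002, 0.002]
contact_force: [5.7, -5.3, -1.2]
opening: 0.155
finger_force: 60.0
```

```bash
python3 -c "from h import *;st()"
```

```text
t 12.95 pos [ 0.4082 -0.294   0.0649] head -0.917 F [ 5.7 -5.3 -1.2] M [-1.143 -1.098  1.062] open 13.7 ff 60.0 q7 -0.61 q [ 0.58  0.83 -0.08  2.07  0.23  0.24 -0.61]
```

Call:
carry_out(
  plan=[
    {"rot": [0,0,0.025],"xyz": [0,0,0],"grip": 255},
    {"rot": [0,0,0.05],"xyz": [0,0,0],"grip": 255},
  ],
)

```text
clock: 13.12
tool_pos: [0.4084, -0.2943, 0.0649]
eef_rot: [0.955, 0.295, 0.003, 0.002]
contact_force: [6.2, -5.5, -1.0]
opening: 0.153
finger_force: 60.0
```

```bash
python3 -c "from h import *;st()"
```

```text
t 13.12 pos [ 0.4084 -0.2943  0.0649] head -0.971 F [ 6.2 -5.5 -1. ] M [-1.082 -1.263  0.023] open 13.5 ff 60.0 q7 -0.64 q [ 0.57  0.83 -0.07  2.07  0.21  0.24 -0.64]
```

The torque fell from 1.06 to 0.02 N m, which is the first click. I let go and withdraw.

Call:
carry_out(
  plan=[
    {"rot": [0,0,0],"xyz": [0,0,0],"grip": 100},
    {"rot": [0,0,0],"xyz": [0,0,0],"grip": 100},
    {"rot": [0,0,0],"xyz": [0,0,0],"grip": 100},
    {"rot": [0,0,0],"xyz": [0,0,0],"grip": 100},
    {"rot": [0,0,0],"xyz": [0,0,-0.02],"grip": 100},
    {"rot": [0,0,0],"xyz": [0,0,-0.05],"grip": 100},
    {"rot": [0,0,0],"xyz": [0,0,-0.09],"grip": 100},
    {"rot": [0,0,0],"xyz": [0,0,-0.13],"grip": 100},
  ],
)

```text
clock: 13.78
tool_pos: [0.4034, -0.2912, 0.195]
eef_rot: [0.955, 0.296, -0.002, -0.002]
contact_force: [0.1, -0.7, -0.3]
opening: 0.605
finger_force: 0.0
```

```bash
python3 - <<'E'
from h import *
st()
im=[r.snapshot(n)[:,:,::-1] for n in("top","side")]
f=lambda im,x,y,w,h,k:cv2.resize(im[y:y+h,x:x+w],None,fx=k,fy=k,interpolation=2)
cv2.imwrite("pics/end.png",np.hstack([f(im[0],402,165,75,105,5),f(im[1],190,140,75,105,5)]))
E
```

```text
t 13.78 pos [ 0.4034 -0.2912  0.195 ] head -0.969 F [ 0.1 -0.7 -0.3] M [-0.019 -0.046 -0.005] open 53.2 ff 0.0 q7 -0.6 q [ 0.63  0.59 -0.15  1.99  0.15  0.58 -0.6 ]
```

View pics/end.png

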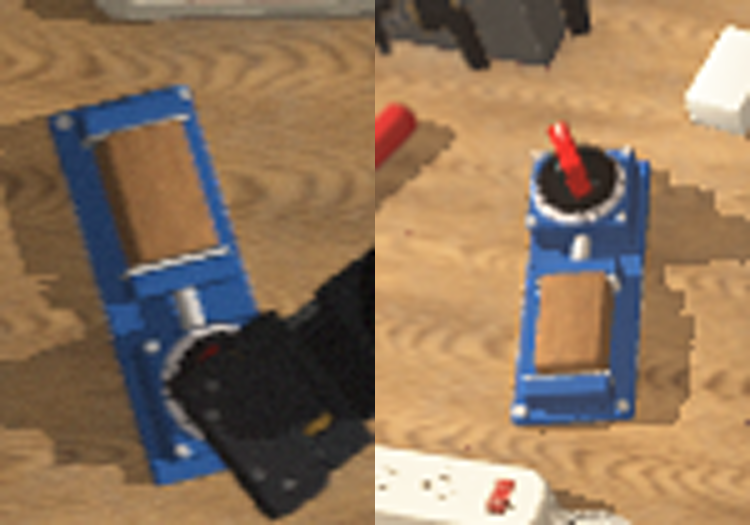

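The picture shows the offcut clamped flat between both jaws at (160,195) and (573,322). The knob has turned, the vise has not moved and the gripper is clear, so I hand the job in.

```bash
python3 -c "from plant import r;print(r.finish_job())"
```

```text
the job is handed in; nothing more can be done
None
```

The offcut is clamped flat between the vise jaws, the knob was stopped at what the torque drop showed to be its first click, the gripper is clear, and the job is handed in at about 14 s; no verdict came back.

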